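# Push the bun case window up to the green marks

### The job

Push the slanted sliding window of the bun case steadily up from beneath its orange lip until the white pointers at the lip's ends stand on the green stripes on the side rails, then let go and leave it there. Only push it: do not pinch the lip, do not jerk the window, and leave the jar, the tin and the ring cutter where they stand.

Things in the scene. Friction and masses are not known exactly. Their poses are not given: they have to be found in the camera images.
- case: Fixed clear bun case, 350 mm deep (x), 430 wide (y), 495 high; origin on its underside, mid-width, 150 mm behind its front edge; x from front (robot side) to back, z up. Its front leans back 35 degrees from vertical: two dark rails, 500 mm long, run up and away from the robot from the foot of the front (x -140 mm, z 40 mm). The opening below the window is free; the case floor is 38 mm up.
- sash (a joint): Travel of the window up its slope in m, 0 lowest, 0.25 at the upper stop. The window is counterweighted: it stays wherever it is left and takes 3 to 6 N along the slope to move, either way.
- lip_edge (a point): Middle of the outer lower edge of the window's orange lip. The lip is a ledge 280 mm wide and 16 mm thick that stands 42 mm out from the window's lower end, square to the slope; its flat underside passes through this point. The lower half of its thickness stands 2 mm farther out than the upper half. Axes: z up the slope (the way the window moves), y along the lip (to the left seen from the robot), x from the lip's edge inwards to the window.
- pointer_line (a point): Point midway between the two white pointers (6 mm thick) at the ends of the lip, 8 mm up the slope from the lip's underside and 42 mm inwards from lip_edge; same axes as lip_edge.
- mark_line (a point): Point midway between the two green stripes (22 mm tall along the slope, one on each dark side rail); z axis up the slope. The window is right when pointer_line coincides with it. It stands 80 to 210 mm up the slope from the pointers' start.
- jar: Loose glass jar with blue cap, 60 mm diameter, 100 high, standing near the case; origin at the centre of its underside.
- tin: Loose dark round tin, 80 mm diameter, 50 high, standing near the case; origin at the centre of its underside.
- cutter: Loose steel ring cutter, 64 mm diameter, 45 high, standing near the case; origin at the centre of its underside.

How it is judged (in metres and radians):
On the way:
1. the fingers push against the lip while the window is still more than 25 mm below the marks (contact force between the fingers and lip above 0.5 N and z of pointer_line in the frame of mark_line below -0.025 m), for 0.1 s.
At the end, for the whole second after the job is handed in: The pointers stand within 11 mm (along the slope) of the middle of the green stripes, the window is at rest, and the jar, tin and cutter are within 20 mm of where they stood (z of pointer_line in the frame of mark_line between -0.011 and 0.011 m and velocity of joint sash between -0.01 and 0.01 m/s and distance of each of jar, tin, cutter from where it was at the start of the episode below 0.02 m); the robot touches nothing.
It fails at once if the lip is pinched (fingers press its lower half and its upper half or the window's inner side at once) (contact force between the fingers and lip above 2 N and (contact force between the fingers and lip_cap above 2 N or contact force between the fingers and lip_inner above 2 N)).
It fails at once if the window is jerked (faster than 0.4 m/s) (velocity of joint sash above 0.4 m/s or velocity of joint sash below -0.4 m/s).
It fails at once if the glass jar with blue cap is moved or lifted by more than 20 mm, or tipped (distance of jar from where it was at the start of the episode above 0.02 m or angle between jar's own z axis and vertical above 0.3 rad).
It fails at once if the round tin is moved or lifted by more than 20 mm, or tipped (distance of tin from where it was at the start of the episode above 0.02 m or angle between tin's own z axis and vertical above 0.3 rad).
It fails at once if the ring cutter is moved or lifted by more than 20 mm, or tipped (distance of cutter from where it was at the start of the episode above 0.02 m or angle between cutter's own z axis and vertical above 0.3 rad).
It also fails if it takes over 38 s, if anything falls off the work surface, if the arm or the gripper's body presses on something with over 40 N, if the wrist force passes 120 N, or if a joint passes its speed limit or range.

### The arm

A 6-joint arm with a two-finger parallel gripper is mounted at the origin on the work surface. World frame = base frame: x ahead of the robot, y to its left, z up, the work surface at z = 0. Lengths are in mm, angles in rad, forces in N, time in s.
With the tool pointing down it reaches from about 400 to 925 mm from the base axis. Payload 12.5 kg.
Tool frame: the origin (TCP) lies where the fingers leave the gripper's body, on its centre line; the fingertips stand 78 mm ahead of it and the grasp point (between the pads) lies 59 mm ahead of it (env.tip_extent is the distance from the TCP to the fingertips, in mm); z points along the fingers, y is the direction in which the jaws open and shut (so a half turn about z gives the same grasp; the last joint's range is limited). The gripper opens to 95 mm and grips with 3 to 60 N. Pads are 20 mm wide; open, the fingers measure 119 mm over their backs; the gripper's body (75 mm by 180 mm) begins 59 mm behind the grasp point.
Start: joints at [1.082, 0.491, 1.559, -0, 1.092, -0.106], TCP at [233.431, 579.782, 292.261] pointing down, gripper open.
Joint ranges: [-3.1, 3.1], [-0.84, 2.19], [0.05, 2.79], [-1.13, 4.28], [0.06, 2.93], [-2.69, 2.69]. Speed limits (rad/s): [2.22, 2.22, 2.79, 3.14, 3.14, 3.14].

### API

Orientations are given as [roll, pitch, yaw] about the fixed x, y, z axes, in that order (R = Rz(yaw) Ry(pitch) Rx(roll)).
In Python, from cell import env gives the robot as it stands. The module is installed in compiled form; this text tells all that it offers.
- The arm moves only by the tool play_rows, never from a script. Its argument "targets" is a list of rows, each an object with "linear": the shift along the tool's x, y, z in mm, a list of three; "turn": the turn about the tool's z in rad. A call has 1 to 20 rows; each row is the pose to reach, as a shift and turn from the pose commanded when the call began, along the tool's axes at that moment; what a row does not reach only later rows make up. A row lasts 1/8 s, in which the tool goes at most 62.5 mm and 10.7 degrees, less where a joint would pass 70% of its speed; a pose out of reach is approached as far as the arm can. A call with a gripper value outside its range is refused whole. "hand" is the finger opening in mm, from 0 to 95.1, set as the call begins (left out, the last holds). The fingers move at their own pace and stop on an object; the grip force is fixed at half the most. Time passes only in rows, so rows that repeat a pose let the fingers close. It gives the time, the measured TCP pose, the force and the opening at its end, in the units of the state.
- env.state(): the state, without advancing time (a new reading comes with each control period).
- env.read_camera(name): name is "side" or "top" or "wrist"; returns (picture, depth): 420x560x3 uint8, red, green, blue; 420x560 float32, mm along the optical axis (not along the pixel's ray), 0 where there is no reading.
- env.camera_params(name): a dict with "fx", "fy", "cx", "cy" (pixels), "R" (3x3) and "t" (3): a world point X has camera coordinates R X + t. Camera axes: x right, y down, z forward; pixel columns grow to the right and rows downward; lengths in mm; the calibration is good to about 2 mm. The wrist camera is an equidistant fisheye: a pixel r from the principal point sees the ray r / f radians off the axis. A picture is of the moment at which its call begins: read the wrist's pose just before it. camera_params takes no time and is no camera call; for the wrist camera it gives the pose at the moment of the call.
- env.job_done(): hands the job in, once; it reports no verdict.
The state is a dict: "t": time; "joints": joint angles; "qvel": joint speeds; "tau": joint torques, N m; "eef_pos": TCP position; "tcp_rot": TCP orientation; "ft_force": force on the tool from outside, world axes, zero at the start; "moment": the same for the moment, N m; "opening": opening from 0.0 (shut) to 1.0 (fully open).
Only numpy, scipy, OpenCV 4.12 (cv2) and the standard library are available. Lean on these libraries where they do the work, as an engineer would, in place of code of your own. Each camera call takes 0.05 s, during which the arm holds its last target.

## Working session

There is one attempt and no reset: what is moved stays moved. The work goes in short steps, Python scripts to look and compute and a tool call to move; the robot and the scene stay as the last step left them, time stands still between calls to the robot, and variables do not carry over. Pictures are saved under pics/ and viewed, and the job is handed in when it is done.

Besides the shell and the picture viewer there is one more tool, called as name(argument=value, ...) on one line, values as JSON. play_rows: Moves the arm, as the interface text tells. Its arguments: {"type":"object","properties":{"targets":{"type":"array","items":{"type":"object","properties":{"linear":{"type":"array","items":{"type":"number"}},"turn":{"type":"number"}}}},"hand":{"type":"number"}},"required":["targets"]}

```bash
mkdir -p pics; ls
python3 - <<'E'
from cell import env
import cv2,numpy as np
print(env.state())
for n in ["side","top","wrist"]:
    p=env.camera_params(n); print(n,p)
    im,d=env.read_camera(n)
    cv2.imwrite(f"pics/{n}0.png",im[:,:,::-1]); np.save(f"{n}0.npy",d); np.savez(f"{n}0p.npz",**p)
E
```

```text
pics
{'t': 0.0, 'joints': array([ 1.08241385e+00,  4.91585776e-01,  1.55944737e+00, -6.16213333e-06,
        1.09169338e+00, -1.05594506e-01]), 'qvel': array([ 0.00096216,  0.00042953, -0.00128807,  0.00206197,  0.00067639,
        0.0001905 ]), 'tau': array([ 3.25060813e-03, -6.12634635e+01, -2.58185470e+01,  6.94173365e-02,
        4.81166714e-02, -1.16155375e-04]), 'eef_pos': array([233.34693026, 579.63998284, 291.64612764]), 'tcp_rot': array([-3.14046453e+00, -1.14072804e-04,  2.75880746e+00]), 'ft_force': array([ 0.46932608, -0.31442342, -0.70336925]), 'moment': array([0.05827116, 0.00608475, 0.01962297]), 'opening': 0.9988426983673223}
side {'fx': 409.0857524343863, 'fy': 409.0857524343863, 'cx': 286.55232194153405, 'cy': 215.7703047894016, 'R': array([[ 0.77740021, -0.62898324,  0.00538406],
       [-0.43211605, -0.54026052, -0.72207638],
       [ 0.45708274,  0.55901579, -0.6917924 ]]), 't': array([-428.83787248,  356.63246086,  802.25004007])}
top {'fx': 439.4881281006493, 'fy': 439.4881281006493, 'cx': 279.328893476506, 'cy': 205.61568764389162, 'R': array([[ 0.0114652 , -0.99988543,  0.00988302],
       [-0.9946053 , -0.01242258, -0.10298532],
       [ 0.10309629, -0.00864896, -0.99463378]]), 't': array([  36.11690662,  616.47239544, 1015.91478313])}
wrist {'fx': 325.19226210127806, 'fy': 325.19226210127806, 'cx': 283.8652811046505, 'cy': 209.36529864755843, 'R': array([[ 3.73263689e-01,  9.27725005e-01, -7.30570772e-04],
       [ 8.98267009e-01, -3.61214377e-01,  2.50280952e-01],
       [ 2.31928005e-01, -9.40770391e-02, -9.68172976e-01]]), 't': array([-625.88018687,  -27.33962405,  390.34317661])}
```

View pics/side0.png

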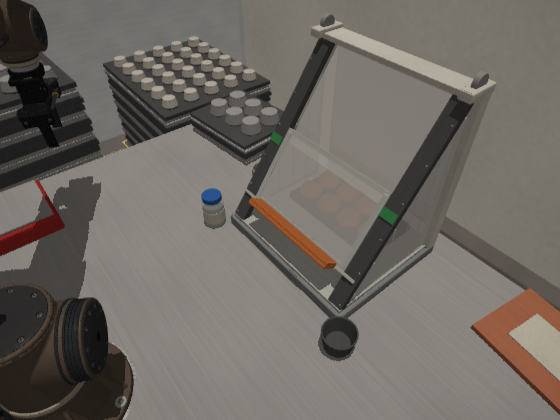

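View pics/top0.png

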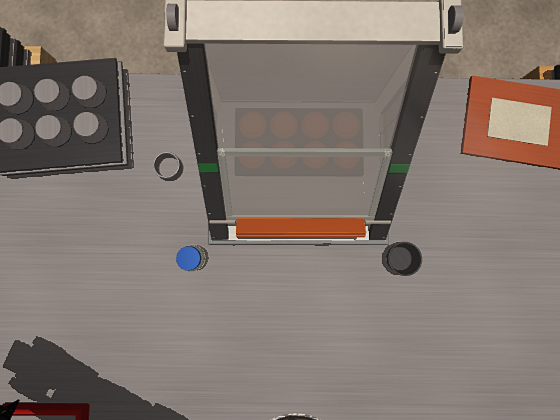

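View pics/wrist0.png

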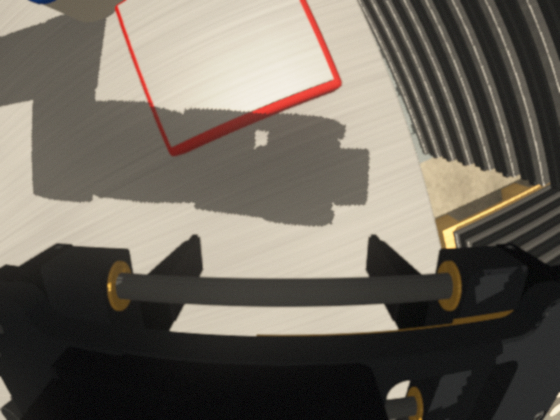

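The top view shows the orange lip (rows 218-238, cols 235-366), the green stripes at (207,168) and (400,168), the jar at (190,258), the tin at (402,258) and the cutter at (168,166). Next I'll measure them from the top and side views.

```bash
cat > h.py <<'E'
import numpy as np,cv2
def load(n,i=0):
    return cv2.imread(f"pics/{n}{i}.png"),np.load(f"{n}{i}.npy"),np.load(f"{n}{i}p.npz")
def pts(v,u,d,p):
    z=d[v,u]; c=np.stack([(u-p['cx'])/p['fx']*z,(v-p['cy'])/p['fy']*z,z],1)[z>0]
    return (c-p['t'])@p['R']
def blobs(img,lo,hi,amin=20):
    m=cv2.inRange(cv2.cvtColor(img,cv2.COLOR_BGR2HSV),lo,hi)
    n,l,s,c=cv2.connectedComponentsWithStats(m)
    return [(np.nonzero(l==k),s[k],c[k]) for k in range(1,n) if s[k,4]>=amin]
E
python3 - <<'E'
from h import *
for n in ["top","side"]:
    im,d,p=load(n)
    for nm,lo,hi in [("orange",(5,150,90),(15,255,255)),("green",(50,120,60),(85,255,255)),("blue",(100,150,60),(125,255,255))]:
        for (v,u),s,c in blobs(im,lo,hi):
            P=pts(v,u,d,p)
            if len(P)==0: print(n,nm,s,'nodepth');continue
            print(n,nm,s,c.round(1),'med',np.median(P,0).round(1),'min',np.percentile(P,2,0).round(1),'max',np.percentile(P,98,0).round(1))
E
python3 - <<'E'
import cv2
im=cv2.imread('pics/top0.png'); cv2.imwrite('pics/topz.png',cv2.resize(im[140:280,150:430],None,fx=2.8,fy=2.8,interpolation=cv2.INTER_CUBIC))
im=cv2.imread('pics/side0.png'); cv2.imwrite('pics/sidez.png',cv2.resize(im[110:320,200:460],None,fx=2.8,fy=2.8,interpolation=cv2.INTER_CUBIC))
E
```

```text
top orange [ 463   76   97   92 4772] [510.9 121.5] med [ 833.5 -523.5   13.8] min [ 733.4 -647.8    9.7] max [ 939.8 -421.9   17.7]
top orange [ 236  218  130   19 2442] [300.1 227. ] med [560.4  -1.  123.5] min [ 540.7 -135.   109.3] max [581.4 132.3 132.6]
top green [198 163  20   9 152] [207.6 167.5] med [667.3 184.6 236.9] min [661.3 167.1 228.1] max [672.6 202.  246.2]
top blue [176 247  24  23 438] [188. 258.] med [490.8 243.3 100.8] min [468.9 220.3  97.3] max [513.4 266.6 104.5]
side orange [ 249  197   87   72 1215] [292.7 233.5] med [547.1 -25.1 124.3] min [ 536.8 -141.1  111.5] max [574.4 126.6 131.8]
side green [271 132  12  13  92] [276.2 137.9] med [664.  182.4 235. ] min [657.4 165.9 227.2] max [669.5 201.5 243.7]
side green [379 207  19  18 178] [388.1 215.3] med [ 667.3 -186.5  235.2] min [ 661.1 -203.7  225.6] max [ 674.4 -169.2  244.2]
side blue [202 189  19  16 242] [211.1 196.5] med [484.3 235.4  99.5] min [462.7 217.9  87.1] max [507.6 261.7 102.4]
```

View pics/topz.png

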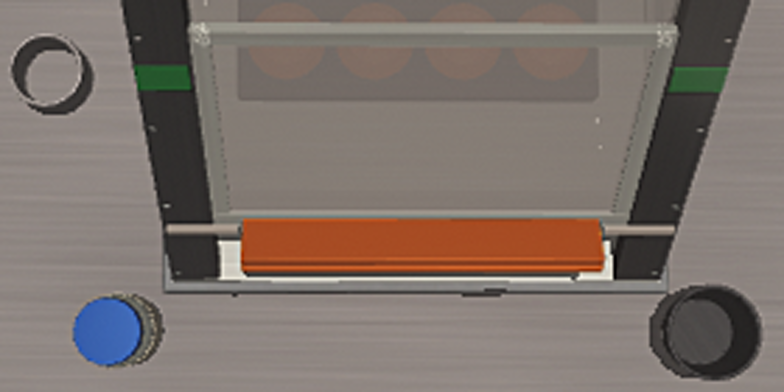

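View pics/sidez.png

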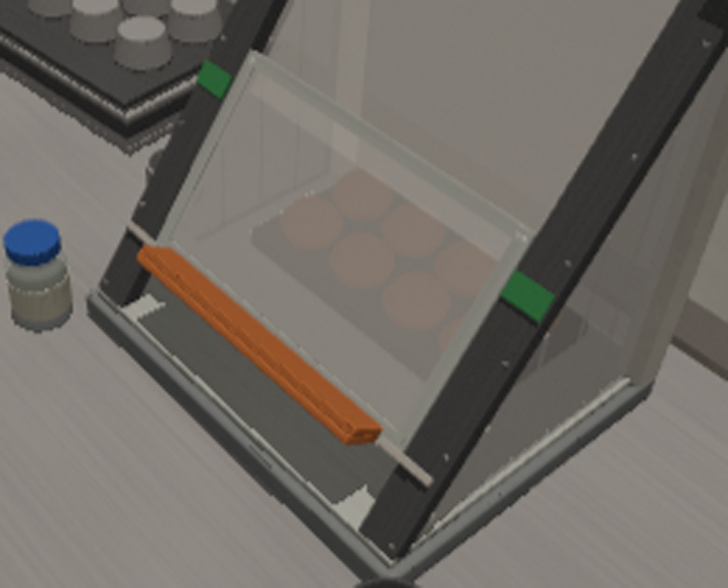

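Run:
```python
from h import *
a=np.deg2rad(35);S=np.array([np.sin(a),0,np.cos(a)]);N=np.array([-np.cos(a),0,np.sin(a)])
def rep(k,P): print(k,len(P),'xyz',np.median(P,0).round(1),'s med',np.median(P@S).round(1),'s2/98',np.percentile(P@S,[2,98]).round(1),'n',np.median(P@N).round(1),np.percentile(P@N,[2,98]).round(1))
for n in ["top","side"]:
    im,d,p=load(n)
    for nm,lo,hi in [("orange",(5,150,90),(15,255,255)),("green",(50,100,40),(90,255,255))]:
        for (v,u),s,c in blobs(im,lo,hi):
            P=pts(v,u,d,p)
            if s[0]>440: continue
            rep(n+nm,P)
    # pointers: bright low-sat near plane
    g=im.astype(int); bands={'top':[(210,219,225,228),(370,382,217,228)],'side':[(247,251,191,198),(340,352,266,282)]}[n]
    print(n,[im[222,x].tolist() for x in (212,222)] if n=='top' else '')
    for (u0,u1,v0,v1) in bands:
        vv,uu=np.mgrid[v0:v1,u0:u1]; vv=vv.ravel();uu=uu.ravel()
        k=(g[vv,uu].min(1)>120); P=pts(vv[k],uu[k],d,p)
        if len(P): rep(n+'ptr',P)
im,d,p=load('top')
for u in (214,222,375,380):
  for v in range(217,228):
    P=pts(np.array([v]),np.array([u]),d,p)
    if len(P): print(u,v,im[v,u],P[0].round(1),(P@S).round(1),(P@N).round(1))
im,d,p=load('side')
for u in (248,342,347):
  for v in (range(188,202) if u<300 else range(264,284)):
    P=pts(np.array([v]),np.array([u]),d,p)
    if len(P): print(u,v,im[v,u],P[0].round(1),(P@S).round(1),(P@N).round(1))
```

```text
toporange 2428 xyz [560.4  -1.  123.5] s med 422.9 s2/98 [411.1 426.3] n -387.7 [-413.3 -371.4]
topgreen 154 xyz [667.4 184.6 237. ] s med 577.1 s2/98 [566.5 587.2] n -410.4 [-412.4 -408.2]
topgreen 99 xyz [ 670.3 -178.8  238. ] s med 579.8 s2/98 [567.9 590.4] n -413.2 [-415.4 -411.6]
top [[128, 140, 153], [128, 140, 153]]
topptr 28 xyz [ 576.4 -166.3  107.4] s med 418.0 s2/98 [414.2 421.7] n -410.1 [-417.2 -407.1]
sideorange 1211 xyz [547.1 -25.1 124.3] s med 420.0 s2/98 [406.9 422.5] n -374.3 [-406.5 -368.9]
sidegreen 102 xyz [663.9 182.7 234.9] s med 573.3 s2/98 [561.5 584.6] n -408.7 [-411.9 -406.1]
sidegreen 187 xyz [ 667.3 -186.2  235. ] s med 575.5 s2/98 [564.1 586.5] n -412.0 [-415.4 -409.6]
side 
sideptr 8 xyz [567.6 179.1 105.9] s med 411.7 s2/98 [410.9 414.9] n -404.4 [-406.9 -402.3]
sideptr 41 xyz [ 571.8 -176.8  106.3] s med 415.4 s2/98 [412.6 417.4] n -407.3 [-413.7 -404. ]
214 217 [45 46 49] [581.  187.3 109.8] [423.2] [-412.9]
214 218 [43 43 45] [579.  187.8 106.2] [419.1] [-413.4]
214 219 [31 31 31] [577.  188.1 103.3] [415.6] [-413.4]
214 220 [120 130 142] [574.6 18
[... 4855 characters left out ...]
] [ 581.1 -173.7  105.2] [419.4] [-415.7]
347 273 [51 53 55] [ 579.4 -175.4  104.8] [418.1] [-414.5]
347 274 [73 77 81] [ 578.1 -176.9  103.7] [416.5] [-414.1]
347 275 [120 130 137] [ 573.6 -180.7  107.6] [417.1] [-408.2]
347 276 [126 136 145] [ 573.2 -181.5  105.2] [415.] [-409.2]
347 277 [125 135 143] [ 570.9 -183.7  105.8] [414.1] [-407.]
347 278 [123 133 141] [ 569.8 -185.   104.4] [412.4] [-406.9]
347 279 [75 81 86] [ 573.1 -183.    96.2] [407.5] [-414.3]
347 280 [35 35 36] [ 573.8 -183.    92. ] [404.5] [-417.2]
347 281 [31 32 31] [ 571.7 -185.    92.2] [403.5] [-415.4]
347 282 [34 34 34] [ 570.9 -186.1   90.5] [401.5] [-415.7]
347 283 [47 50 50] [ 568.3 -188.5   91.5] [400.9] [-413.1]
```

Measurements from both views:
- The stripe middles are about 161.5 mm up the slope from the pointers (s 578 vs 416 in top, 574 vs 413 in side).
- The lip edge is at about (537, 0, 121), and case yaw is about 0.

I'll push with closed vertical fingers against the lip's lower outer edge, moving along the slope. First I'll go to a spot in front of the lip, above the jar's height.

play_rows(hand=0, targets=[{"linear": [-15,-15,0],"turn": -0.01},{"linear": [-45,-45,0],"turn": -0.04},{"linear": [-75,-75,0],"turn": -0.06},{"linear": [-105,-105,0],"turn": -0.09},{"linear": [-135,-135,0],"turn": -0.12},{"linear": [-165,-165,0],"turn": -0.14},{"linear": [-195,-195,0],"turn": -0.17},{"linear": [-225,-225,0],"turn": -0.19},{"linear": [-255,-255,0],"turn": -0.22},{"linear": [-285,-285,0],"turn": -0.25},{"linear": [-315,-315,0],"turn": -0.27},{"linear": [-345,-345,0],"turn": -0.3},{"linear": [-375,-375,0],"turn": -0.33},{"linear": [-405,-405,0],"turn": -0.36},{"linear": [-430,-430,0],"turn": -0.38},{"linear": [-446,-446,0],"turn": -0.383},{"linear": [-446,-446,0],"turn": -0.383},{"linear": [-446,-446,0],"turn": -0.383}])

```text
t: 2.4
eef_pos: [480.2, -0.1, 292.1]
tcp_rot: [3.141, -0.0, -3.141]
ft_force: [-0.8, 0.3, -0.3]
opening: 0.004
```

play_rows(targets=[{"linear": [0,0,20]},{"linear": [0,0,50]},{"linear": [0,0,80]},{"linear": [0,0,105]},{"linear": [0,0,118]},{"linear": [0,0,120]},{"linear": [-10,0,120]},{"linear": [-20,0,120]},{"linear": [-28,0,120]},{"linear": [-28,0,120]},{"linear": [-28,0,120]}])

```text
validation failed for argument at $.ta...
```

Run:
```python
from cell import env
import cv2,numpy as np
s=env.state();print(s['eef_pos'],s['ft_force'],s['joints'].round(2))
for n in ["side","top"]:
    p=env.camera_params(n)
    im,d=env.read_camera(n)
    cv2.imwrite(f"pics/{n}1.png",im[:,:,::-1]); np.save(f"{n}1.npy",d); np.savez(f"{n}1p.npz",**p)
a=cv2.imread('pics/side1.png')[100:320,180:460];b=cv2.imread('pics/top1.png')[140:360,150:430]
cv2.imwrite('pics/both1.png',cv2.resize(np.hstack([a,b]),(800,314)))
```

```text
[ 4.80203309e+02 -6.55358329e-02  2.92107421e+02] [-0.78284027  0.34891716 -0.2774804 ] [-0.14  0.29  1.9   0.    0.95 -1.71]
```

View pics/both1.png

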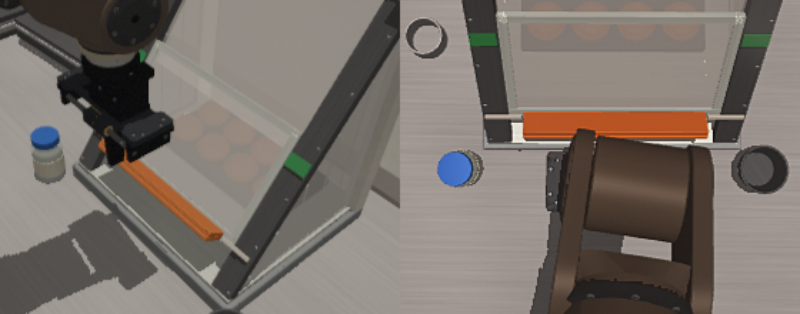

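The move was refused because each row needs "turn". The picture shows the gripper hanging in front of the lip with jar and tin untouched. I'll send the move again with "turn" in every row.

play_rows(targets=[{"linear": [0,0,20],"turn": 0},{"linear": [0,0,50],"turn": 0},{"linear": [0,0,80],"turn": 0},{"linear": [0,0,105],"turn": 0},{"linear": [0,0,118],"turn": 0},{"linear": [0,0,120],"turn": 0},{"linear": [-10,0,120],"turn": 0},{"linear": [-20,0,120],"turn": 0},{"linear": [-28,0,120],"turn": 0},{"linear": [-28,0,120],"turn": 0},{"linear": [-28,0,120],"turn": 0}])

```text
t: 3.88
eef_pos: [508.4, -0.5, 172.2]
tcp_rot: [3.141, -0.0, -3.141]
ft_force: [-0.2, -0.4, 0.3]
opening: 0.005
```

Run:
```python
from cell import env
import cv2,numpy as np
s=env.state();print(s['eef_pos'],s['ft_force'],s['joints'].round(2))
for n in ["side","top"]:
    p=env.camera_params(n)
    im,d=env.read_camera(n)
    cv2.imwrite(f"pics/{n}2.png",im[:,:,::-1]); np.save(f"{n}2.npy",d); np.savez(f"{n}2p.npz",**p)
a=cv2.imread('pics/side2.png')[100:320,180:460];b=cv2.imread('pics/top2.png')[140:360,150:430]
cv2.imwrite('pics/both2.png',cv2.resize(np.hstack([a,b]),(800,314)))
```

```text
[ 5.08363923e+02 -4.97395026e-01  1.72189921e+02] [-0.16595367 -0.41874253  0.26496032] [-0.13  0.5   1.97  0.    0.68 -1.7 ]
```

View pics/both2.png

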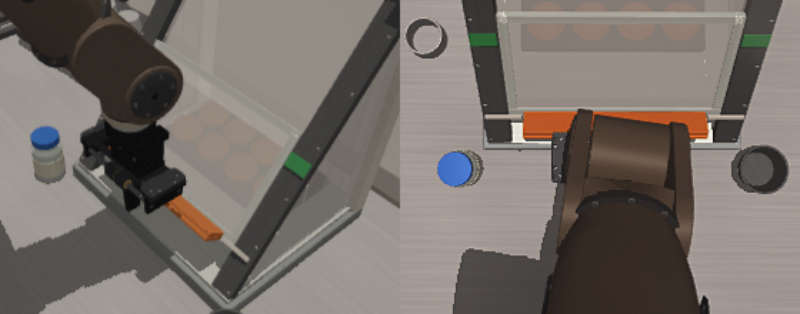

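Still no contact. Now I'll creep in until it touches.

play_rows(targets=[{"linear": [-4,0,0],"turn": 0},{"linear": [-8,0,0],"turn": 0},{"linear": [-11,0,0],"turn": 0},{"linear": [-14,0,0],"turn": 0},{"linear": [-16,0,0],"turn": 0},{"linear": [-18,0,0],"turn": 0}])

```text
t: 4.72
eef_pos: [525.5, -0.4, 172.0]
tcp_rot: [3.141, -0.003, -3.141]
ft_force: [-11.0, -1.7, 6.4]
opening: 0.006
```

It touched: -11 N in x. I'll push along the slope about 57 mm and then check.

play_rows(targets=[{"linear": [-2,0,-2],"turn": 0},{"linear": [-4,0,-5],"turn": 0},{"linear": [-7,0,-9],"turn": 0},{"linear": [-11,0,-15],"turn": 0},{"linear": [-15,0,-21],"turn": 0},{"linear": [-19,0,-27],"turn": 0},{"linear": [-23,0,-33],"turn": 0},{"linear": [-27,0,-38],"turn": 0},{"linear": [-30,0,-43],"turn": 0},{"linear": [-32,0,-46],"turn": 0},{"linear": [-33,0,-47],"turn": 0},{"linear": [-33,0,-47],"turn": 0}])

```text
t: 6.22
eef_pos: [558.1, -0.3, 218.8]
tcp_rot: [3.141, -0.004, -3.141]
ft_force: [-8.4, 0.4, 2.3]
opening: 0.004
```

```bash
cat > look.py <<'E'
import sys
from cell import env
import cv2,numpy as np
i=sys.argv[1]
s=env.state();print(s['t'],s['eef_pos'],s['ft_force'],s['joints'].round(2))
for n in ["side","top"]:
    p=env.camera_params(n)
    im,d=env.read_camera(n)
    cv2.imwrite(f"pics/{n}{i}.png",im[:,:,::-1]); np.save(f"{n}{i}.npy",d); np.savez(f"{n}{i}p.npz",**p)
a=cv2.imread(f'pics/side{i}.png')[100:320,180:460];b=cv2.imread(f'pics/top{i}.png')[100:320,150:430]
cv2.imwrite(f'pics/both{i}.png',cv2.resize(np.hstack([a,b]),(800,314),interpolation=cv2.INTER_CUBIC))
E
python3 look.py 3
```

```text
6.225 [ 5.58085052e+02 -2.54254693e-01  2.18770345e+02] [-8.36249983  0.35494985  2.32299911] [-0.12  0.49  1.8   0.    0.86 -1.69]
```

View pics/both3.png

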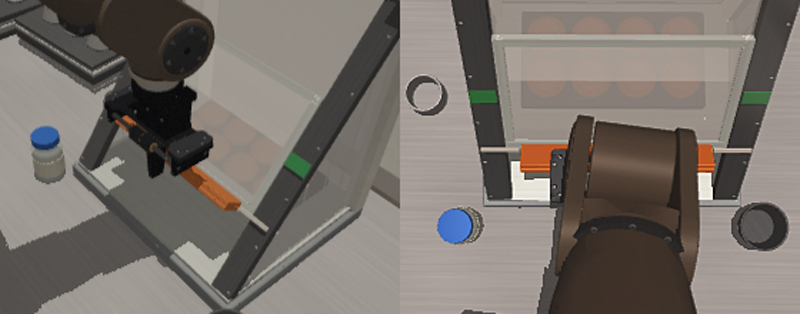

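The window is rising and both pointers are visible: top crop at (497,150) and (735,150). Next I'll measure the remaining distance.

```bash
cat > gap.py <<'E'
import sys
from h import *
i=sys.argv[1]
a=np.deg2rad(35);S=np.array([np.sin(a),0,np.cos(a)]);N=np.array([-np.cos(a),0,np.sin(a)])
for n in ["top","side"]:
    im,d,p=load(n,i)
    v,u=np.nonzero(d>0); P=pts(v,u,d,p); C=im[v,u].astype(int); s=P@S; q=P@N
    hsv=cv2.cvtColor(im,cv2.COLOR_BGR2HSV)[v,u]
    for sg in (1,-1):
        b=(sg*P[:,1]>160)&(sg*P[:,1]<200)&(q>-420)&(q<-396)&(s>395)&(s<640)
        g=b&(hsv[:,0]>50)&(hsv[:,0]<90)&(hsv[:,1]>100)
        w=b&(C.min(1)>85)&(hsv[:,1]<70)&(q>-413)&(sg*P[:,1]<188)
        if g.any() and w.any(): print(n,sg,'stripe',s[g].mean().round(1),'ptr',g.sum(),w.sum(),np.median(s[w]).round(1),np.percentile(s[w],[5,95]).round(1),'gap',(s[g].mean()-np.median(s[w])).round(1))
        else: print(n,sg,g.sum(),w.sum(), s[w].mean() if w.any() else '')
E
python3 gap.py 0; python3 gap.py 3
```

```text
top 1 stripe 576.5 ptr 143 62 417.4 [414.3 602.1] gap 159.1
top -1 stripe 579.3 ptr 84 38 417.2 [413.  420.4] gap 162.1
side 1 stripe 573.2 ptr 95 76 495.9 [410.9 592.8] gap 77.3
side -1 stripe 575.5 ptr 163 57 416.7 [411.7 585.7] gap 158.9
top 1 stripe 576.4 ptr 141 75 473.7 [468.  620.1] gap 102.7
top -1 stripe 579.4 ptr 80 39 474.3 [470.6 478.1] gap 105.1
side 1 0 0 
side -1 stripe 575.6 ptr 164 62 473.8 [468.3 612.7] gap 101.8
```

play_rows(targets=[{"linear": [-1,0,-2],"turn": 0},{"linear": [-3,0,-5],"turn": 0},{"linear": [-7,0,-10],"turn": 0},{"linear": [-11,0,-16],"turn": 0},{"linear": [-15,0,-21],"turn": 0},{"linear": [-19,0,-27],"turn": 0},{"linear": [-23,0,-33],"turn": 0},{"linear": [-27,0,-39],"turn": 0},{"linear": [-31,0,-44],"turn": 0},{"linear": [-35,0,-50],"turn": 0},{"linear": [-39,0,-56],"turn": 0},{"linear": [-43,0,-61],"turn": 0},{"linear": [-46,0,-66],"turn": 0},{"linear": [-49,0,-70],"turn": 0},{"linear": [-51,0,-73],"turn": 0},{"linear": [-52,0,-74],"turn": 0},{"linear": [-52,0,-74],"turn": 0}])

```text
t: 8.45
eef_pos: [610.0, 0.1, 292.8]
tcp_rot: [3.14, -0.005, -3.141]
ft_force: [-10.3, 3.4, 2.2]
opening: 0.002
```

```bash
python3 look.py 4; python3 gap.py 4
```

```text
8.45 [6.10024052e+02 9.76179744e-02 2.92786267e+02] [-10.2599374    3.38046267   2.23523717] [-0.11  0.47  1.59  0.    1.08 -1.68]
top 1 stripe 576.6 ptr 143 64 563.8 [551.7 629.6] gap 12.8
top -1 stripe 577.7 ptr 107 55 565.6 [561.2 568.4] gap 12.2
side 1 0 1 560.9183353993592
side -1 stripe 576.1 ptr 154 53 562.6 [558.9 605.8] gap 13.5
```

View pics/both4.png

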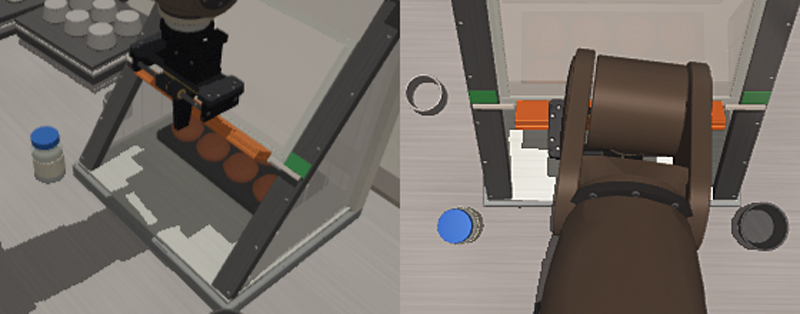

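The pointers are just below the stripes, with 12-13.5 mm to go. I'll make the last 13 mm push.

play_rows(targets=[{"linear": [-1,0,-2],"turn": 0},{"linear": [-3,0,-4],"turn": 0},{"linear": [-5,0,-7],"turn": 0},{"linear": [-6.5,0,-9.5],"turn": 0},{"linear": [-7.5,0,-10.5],"turn": 0},{"linear": [-7.5,0,-10.5],"turn": 0},{"linear": [-7.5,0,-10.5],"turn": 0}])

```text
t: 9.43
eef_pos: [617.4, 0.2, 303.3]
tcp_rot: [3.14, -0.005, -3.141]
ft_force: [-11.1, 4.1, 2.8]
opening: 0.005
```

```bash
python3 look.py 5; python3 gap.py 5
```

```text
9.425 [6.17414416e+02 1.82162684e-01 3.03309956e+02] [-11.14486001   4.14244829   2.81768899] [-0.11  0.47  1.56  0.    1.11 -1.68]
top 1 stripe 581.9 ptr 71 70 576.1 [571.4 622.4] gap 5.8
top -1 stripe 585.6 ptr 53 48 578.5 [574.5 580.9] gap 7.0
side 1 stripe 567.4 ptr 8 4 572.0 [568.5 575.5] gap -4.6
side -1 stripe 577.6 ptr 95 53 575.3 [570.8 602.5] gap 2.3
```

View pics/both5.png

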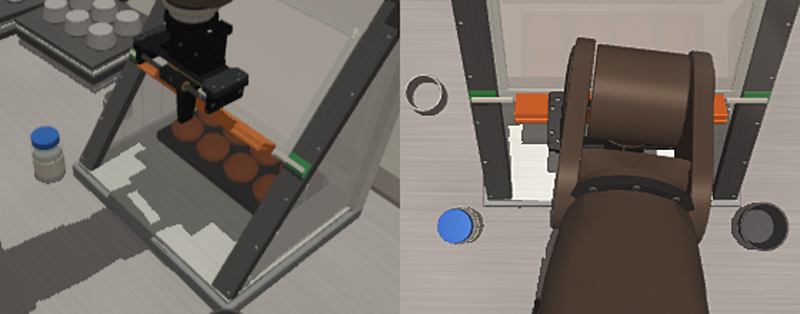

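The stripe is now partly covered. Against its earlier unobstructed centres (576.4/579.4 top, 575.6 side) the pointers (576.1/578.5, 575.3) are within 1 mm. Now I'll back straight off.

play_rows(targets=[{"linear": [1,0,0],"turn": 0},{"linear": [3,0,0],"turn": 0},{"linear": [6,0,0],"turn": 0},{"linear": [12,0,0],"turn": 0},{"linear": [22,0,0],"turn": 0},{"linear": [37,0,0],"turn": 0},{"linear": [57,0,0],"turn": 0},{"linear": [80,0,0],"turn": 0},{"linear": [100,0,0],"turn": 0},{"linear": [115,0,0],"turn": 0},{"linear": [120,0,0],"turn": 0},{"linear": [120,0,0],"turn": 0},{"linear": [120,0,0],"turn": 0}])

```text
t: 11.15
eef_pos: [499.5, -0.6, 303.7]
tcp_rot: [3.142, 0.0, -3.141]
ft_force: [0.0, -0.2, -0.3]
opening: 0.005
```

```bash
python3 look.py 6; python3 gap.py 6
python3 - <<'E'
from h import *
for i in (0,6):
    for n in("top","side"):
        im,d,p=load(n,i)
        for (v,u),s,c in blobs(im,(100,150,60),(125,255,255)): print(i,n,'jar px',c.round(1))
a,_,_=load('top',0);b,_,_=load('top',6)
for k,(x0,x1,y0,y1) in {'cutter':(150,186,148,184),'tin':(378,426,236,280),'jar':(172,212,242,274)}.items(): print(k,'mean abs diff',cv2.absdiff(a,b)[y0:y1,x0:x1].mean())
E
```

```text
11.15 [499.52131869  -0.57449754 303.66692415] [ 0.0030667 -0.1613999 -0.281857 ] [-0.13  0.3   1.84  0.    1.   -1.7 ]
top 1 stripe 581.7 ptr 72 71 576.8 [571.8 620.2] gap 5.0
top -1 stripe 585.4 ptr 39 45 578.7 [575.  581.5] gap 6.7
side 1 0 16 613.7344042010403
side -1 stripe 577.6 ptr 95 56 576.1 [571.2 612.5] gap 1.5
0 top jar px [188. 258.]
0 side jar px [211.1 196.5]
6 top jar px [188. 258.]
6 side jar px [211.1 196.5]
cutter mean abs diff 12.39891975308642
tin mean abs diff 8.622159090909092
jar mean abs diff 12.129947916666667
```

View pics/both6.png

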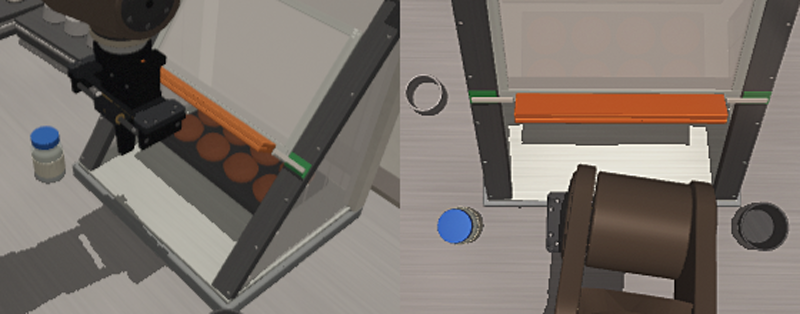

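Run:
```python
import cv2,numpy as np
a=cv2.imread('pics/side6.png')[195:240,365:425];b=cv2.imread('pics/top6.png')[150:195,375:435]
cv2.imwrite('pics/z6.png',cv2.resize(np.hstack([a,b]),(800,300),interpolation=cv2.INTER_CUBIC))
```

```text
(no output)
```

View pics/z6.png

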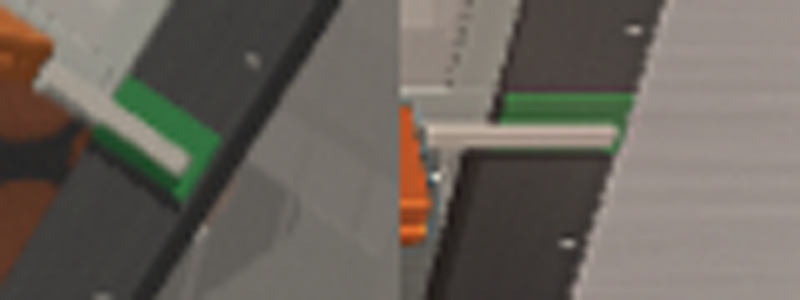

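```bash
python3 -c "
from cell import env
print(env.job_done())"
```

```text
the job is handed in; nothing more can be done
None
```

The window is up with its pointers on the green stripes, the robot is clear of everything, and the job is handed in (no verdict is reported). It took about 11 s of the 38 s allowed.

**What I did:** The tool can only point down, so I pushed the lip's lower outer edge with the closed fingers, following the slope. I pushed in three slow stages, about 160 mm in all, then backed straight off 120 mm. Push force along x was about 8–11 N whenever I read it.

**Last checks:**
- **Pointers:** from depth, they are within about 1 mm of the stripe centres I measured before the pointers covered them. The "gap" my script printed at the end (1.5–6.7 mm) is too large, because a pointer hides part of each stripe. In the top picture the pointers look low on the stripes; I put this down to parallax, since they stand out from the rail.
- **Window:** it stayed put when I let go.
- **Robot:** the wrist force is back to about 0, so it is touching nothing.
- **Jar:** it is at the same pixel position as at the start in both views.
- **Tin and cutter:** they look unmoved in the top view. My picture-difference check for them was not conclusive: it changed by a similar amount around the unmoved jar, probably from shadows.
- **Refused move:** one move call was refused because its rows lacked "turn". It moved nothing, and I sent it again.

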